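# Hold the ledge batten flush on the sloped display board

## Robot

A 6-joint arm with a two-finger parallel gripper is mounted at the origin on the work surface. World frame = base frame: x ahead of the robot, y to its left, z up, the work surface at z = 0. Lengths are in m, angles in rad, forces in N, time in s.
With the tool pointing down it reaches from about 0.4 to 0.825 m from the base axis. Payload 7 kg.
Tool frame: the origin (TCP) lies at the very end of the fingers, on their centre line; the grasp point (between the pads) lies 19 mm behind it (arm.tcp_to_grasp is the distance from the TCP to the grasp point, in m); z points along the fingers, y is the line along which they close (so a half turn about z gives the same grasp; the last joint's range is limited). The gripper opens to 88 mm and grips with 3 to 60 N. Pads are 19 mm wide; open, the fingers measure 130 mm over their backs; the gripper's body (78 mm by 193 mm) begins 47 mm behind the grasp point.
Start: joints at [0.288, 0.359, 0.012, 0, -1.224, -0.288], TCP at [0.675, -0, 0.227] pointing down, gripper open.
Joint ranges: [-3.07, 3.07], [-1.43, 2.12], [-1.02, 1.25], [-3.03, 1.67], [-3.05, -0], [-3.03, 3.03]. Speed limits (rad/s): [2.39, 2.39, 3.01, 3.14, 3.14, 3.14].

## Interface

Orientations are given as [roll, pitch, yaw] about the fixed x, y, z axes, in that order (R = Rz(yaw) Ry(pitch) Rx(roll)).
In Python, from plant import sensors, imaging, job_done, arm gives the robot as it stands.
- The arm moves only by the tool play_rows, never from a script. Its argument "series" is a list that holds one entry, the list of rows, each a list of 7 numbers: the shift along the tool's x, y, z in m, then the turn, a rotation vector about the tool's x, y, z in degrees, then the finger opening in m, from 0 to 0.0876. In form: [[[dx, dy, dz, wx, wy, wz, gripper], ...]]. A call has 1 to 12 rows; each row is the pose to reach, as a shift and turn from the pose commanded when the call began, along the tool's axes at that moment; what a row does not reach only later rows make up. A row lasts 1/12 s, in which the tool goes at most 41.7 mm and 7.16 degrees, less where a joint would pass 70% of its speed; a pose out of reach is approached as far as the arm can. A call with a gripper value outside its range is refused whole. The fingers move at their own pace and stop on an object; "grip_force" is the grip in N (left out, the last holds). Time passes only in rows, so rows that repeat a pose let the fingers close. It gives the time, the measured TCP pose, the force, the opening and the grip force at its end, in the units of the state.
- sensors.get_obs(): the state, without advancing time (a new reading comes with each control period).
- imaging.camera(name): name is "scene" or "side" or "wrist"; returns (picture, depth): 400x640x3 uint8, blue, green, red; 400x640 float32, m along the optical axis (not along the pixel's ray), 0 where there is no reading.
- imaging.get_calibration(name): a dict with "fx", "fy", "cx", "cy" (pixels), "world_from_camera" (4x4, takes a point from camera to world coordinates). Camera axes: x right, y down, z forward; pixel columns grow to the right and rows downward; lengths in m; the calibration is good to about 2 mm. The wrist camera is an equidistant fisheye: a pixel r from the principal point sees the ray r / f radians off the axis. A picture is of the moment at which its call begins: read the wrist's pose just before it. get_calibration takes no time and is no camera call; for the wrist camera it gives the pose at the moment of the call.
- job_done(): hands the job in; it is judged then, once.
The state is a dict: "t": time; "q": joint angles; "qd": joint speeds; "joint_efforts": joint torques, N m; "eef_pos": TCP position; "ee_rot": TCP orientation; "wrist_force": force on the tool from outside, world axes, zero at the start; "wrist_torque": the same for the moment, N m; "width": finger opening in m; "gripper_force": force on a finger pad.
Only numpy, scipy, OpenCV 4.12 (cv2) and the standard library are available. Lean on these libraries where they do the work, as an engineer would, in place of code of your own. Each camera call takes 0.05 s, during which the arm holds its last target. There are 200 camera calls.

## Task

The bookstall's tilting display board is getting its book ledge. Pick up the longer of the two loose wooden battens, set its flat underside on the sloped board with its lower edge along the pencil line and its ends at the two ticks, and press it gently flat against the slope, flush all along. Finish while still gripping it and holding it pressed there, so that it can be screwed on from behind; do not shift the board or disturb the other things on the table.

Things in the scene. Friction and masses are not known exactly. Their poses are not given: they have to be found in the camera images.
- mark (a point): Point on the tilted display board's face, at the centre of the place marked for the ledge. x points up the slope, y along the pencil line (level), z straight out of the face. Marked place: 220 mm (y) by 38 mm (x); a pencil line lies along its lower long side (x = -19 mm), ticks at its ends (y = +110 and -110 mm), two small screw holes between. Slope about 17 to 37 degrees, facing the robot.
- board: Plywood display board, 300 mm wide (y), 280 mm up the slope (x), 12 mm thick. Origin on the hinge at the middle of its lower edge, at the back face; x up the slope, z out of the face (face at z = 12 mm, mark at x = 70 mm). Clamped by wing nuts to the side stays, 200 mm up, within 15 mm of its sides and 4 mm proud of the face: pressing at the mark with up to 100 N does not shift it.
- stand: Wooden base frame under the board, fixed to the table: 30 mm high, 350 mm wide (y), reaching from 85 mm in front of (-x) to 215 mm behind its origin, with a steel quadrant stay at each side rising to 190 mm. Origin on the table, 70 mm behind the hinge line, which is 36 mm high.
- ledge_center (a point): Centre of the ledge batten: a straight bar of pale planed wood, 220 mm long (its y axis), 38 mm wide (x) and 32 mm high (z), 0.1 to 0.2 kg, the top two long edges slightly rounded, the underside flat. It starts lying on the table on its underside. Origin 16 mm above the underside. Both ends are alike, so it may go on either way round.
- ledge_end_a (a point): Middle of the bottom edge of one end of the ledge batten (centre of the batten's width, on the underside, 110 mm from the centre along its +y). Same axes as ledge_center.
- ledge_end_b (a point): Same point at the batten's other end (110 mm along its -y).
- offcut_center (a point): Centre of the short offcut of the same batten, 90 mm long (y), 38 mm wide (x), 32 mm high, lying on the table. Not wanted: leave it alone. It and the ledge batten may lie in either order, nearer or farther.
- screwdriver: Screwdriver lying on the table, 180 mm long along its x axis (origin under the middle), about 30 mm thick. Leave alone.
- screw_jar: Closed glass jar of screws, 60 mm across and 75 mm high, origin at the centre of its underside. Leave alone.
- hardback: Green hardback book lying flat, 190 mm (x) by 125 mm (y) by 28 mm, origin at the centre of its underside. Leave alone.
Things that resemble listed ones, but are neither listed nor needed, are in the scene too. What is meant by the part that bears ledge_center is not yellow, and is the smaller of those in its own colour.

How it is judged:
By the outcome, as a careful person would: the job done as asked, in the order asked, and still so for the second after the job is handed in, while the arm keeps its last pose, push and grip.
It also fails if it takes over 40 s, if anything falls off the work surface, if the arm or the gripper's body presses on something with over 40 N, if the wrist force passes 120 N, or if a joint passes its speed limit or range.

## Working session

There is one attempt and no reset: what is moved stays moved. The work goes in short steps, Python scripts to look and compute and a tool call to move; the robot and the scene stay as the last step left them, time stands still between calls to the robot, and variables do not carry over. Pictures are saved under pics/ and viewed, at most 10 in all, crops included, and the job is handed in when it is done.

Besides the shell and the picture viewer there is one more tool, called after "Call:" as name(argument=value, ...), one argument or row to a line, values as JSON. play_rows: Moves the arm, as the interface text tells. Its arguments: {"type":"object","properties":{"series":{"type":"array"},"grip_force":{"type":"number"}},"required":["series"]}

```bash
ls; mkdir -p pics
python3 - <<'E'
from plant import sensors, imaging, arm
import cv2, numpy as np
o=sensors.get_obs(); print(o['t'],o['eef_pos'],o['ee_rot'],o['wrist_force'],o['width'])
for n in ['scene','side']:
    p,d=imaging.camera(n); c=imaging.get_calibration(n)
    cv2.imwrite(f'pics/{n}0.png',p); np.savez(f'{n}0.npz',p=p,d=d,T=c['world_from_camera'],k=[c[x] for x in('fx','fy','cx','cy')])
    print(n,np.round(c['world_from_camera'],3).tolist(),c['fx'])
print([x for x in dir(arm) if x[0]!='_'])
E
```

```text
pics
0.0 [ 6.74500545e-01 -2.54370095e-05  2.25619618e-01] [ 3.13991896e+00 -1.41309512e-04 -1.57093087e+00] [-0.87482072 -0.4197924  -0.43226502] 0.08778605279044922
scene [[-0.393, 0.559, -0.73, 1.307], [0.92, 0.234, -0.315, 0.223], [-0.006, -0.796, -0.606, 0.756], [0.0, 0.0, 0.0, 1.0]] 520.7286112332698
side [[-0.966, -0.162, 0.201, 0.289], [-0.258, 0.603, -0.755, 0.578], [0.001, -0.781, -0.625, 0.647], [0.0, 0.0, 0.0, 1.0]] 388.5865453704372
['MotionError', 'tcp_to_grasp']
```

View pics/scene0.png

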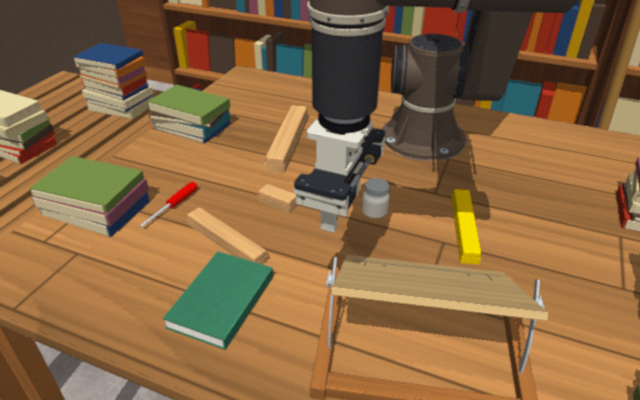

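View pics/side0.png

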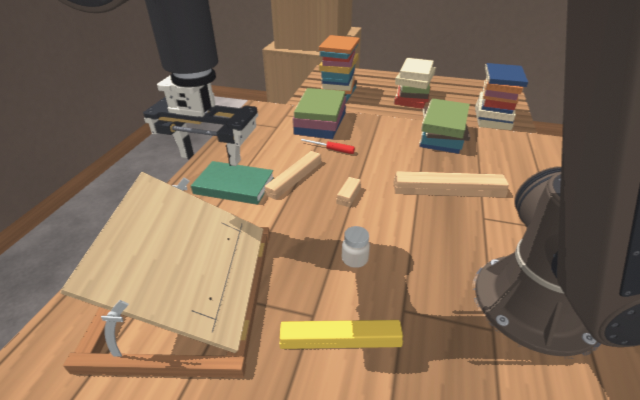

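The side view shows the board with its pencil line (240,225)–(215,330), a yellow batten at (340,335), pale bars at (293,173) and (450,184), and the offcut at (348,190). Next I'll measure both pale bars and the board.

```bash
cat > h.py <<'E'
import numpy as np, cv2
def cloud(n):
    z=np.load(n+'0.npz'); d=z['d']; fx,fy,cx,cy=z['k']; T=z['T']
    v,u=np.indices(d.shape); P=np.stack([(u-cx)/fx*d,(v-cy)/fy*d,d],-1)@T[:3,:3].T+T[:3,3]
    P[d==0]=np.nan; return z['p'],P
E
python3 - <<'E'
from h import *
for n in ['side','scene']:
    p,P=cloud(n)
    print(n,'table z',np.nanmedian(P[...,2][np.abs(P[...,2])<.015]))
    z=P[...,2]
    m=((z>.012)&(z<.05)&(P[...,0]>.1)&(P[...,0]<1.1)).astype('uint8')
    k,l,s,c=cv2.connectedComponentsWithStats(m)
    for i in range(1,k):
        if s[i,4]<60: continue
        q=P[l==i]; zt=np.percentile(q[:,2],90); t=q[q[:,2]>zt-.006]
        (x,y),(a,b),th=cv2.minAreaRect((t[:,:2]*1000).astype('float32'))
        print(c[i].round(),s[i,4],'xy',round(x),round(y),'size',round(a),round(b),'ang',round(th,1),'zt',round(zt*1000,1), p[l==i].mean(0).round())
p,P=cloud('side')
poly=np.zeros(p.shape[:2],'uint8'); cv2.fillPoly(poly,[np.array([[145,195],[245,235],[225,325],[125,285]])],1)
q=P[poly>0]; q=q[~np.isnan(q[:,0])]; c=q.mean(0); n=np.linalg.svd(q-c,full_matrices=False)[2][2]; n*=np.sign(n[2])
print('board',c,n,'slope',np.degrees(np.arccos(n[2])),'res',np.std((q-c)@n))
np.savez('board.npz',c=c,n=n)
cv2.imwrite('pics/b.png',cv2.resize(p[170:370,60:280],None,fx=3.6,fy=3,interpolation=cv2.INTER_CUBIC)[:600])
E
```

```text
side table z 0.00023352421667988121
[374.  16.] 1163 xy 709 -2078 size 1187 514 ang 42.3 zt 46.2 [ 74.  89. 106.]
[338.  64.] 344 xy 649 -1176 size 206 100 ang 56.3 zt 47.1 [ 71.  93. 129.]
[416.  66.] 418 xy 332 -1257 size 198 125 ang 86.1 zt 19.3 [202. 228. 236.]
[318. 126.] 496 xy 573 -599 size 254 125 ang 57.0 zt 45.8 [81. 67. 82.]
[442. 142.] 441 xy 201 -547 size 38 142 ang 80.8 zt 46.4 [91. 86. 62.]
[335. 145.] 216 xy 512 -460 size 23 90 ang 83.9 zt 25.5 [ 87.  93. 213.]
[249. 178.] 3037 xy 691 -235 size 367 190 ang 24.9 zt 31.7 [123. 153. 128.]
[437. 182.] 1653 xy 209 -331 size 229 52 ang 12.3 zt 44.1 [133. 175. 206.]
[348. 190.] 402 xy 436 -242 size 89 36 ang 82.4 zt 32.8 [140. 184. 216.]
[171. 341.] 5568 xy 690 164 size 300 348 ang 13.8 zt 32.1 [ 84. 118. 162.]
[355. 255.] 368 xy 374 -10 size 57 37 ang 8.7 zt 47.5 [144. 153. 160.]
[482. 288.] 235 xy 109 3 size 112 17 ang 90.0 zt 14.7 [ 94. 105. 120.]
[340. 332.] 2878 xy 362 182 size 219 39 ang 15.9 zt 33.3 [ 86. 194. 212.]
scene table z -0.0006887545366559555
[ 13. 104.] 611 xy 295 -1220 size 218 109 ang 48.6 zt 17.7 [163. 2
[... 318 characters left out ...]
1413 xy 668 -590 size 120 251 ang 38.1 zt 47.0 [ 97. 107. 120.]
[278. 196.] 570 xy 438 -241 size 90 42 ang 79.5 zt 32.1 [104. 160. 208.]
[466. 225.] 1321 xy 365 183 size 224 37 ang 15.9 zt 32.8 [  1. 177. 203.]
[375. 205.] 372 xy 391 -16 size 36 57 ang 20.4 zt 47.1 [129. 139. 144.]
[221. 283.] 7164 xy 692 -234 size 368 191 ang 25.0 zt 30.4 [ 98. 134.  97.]
[339. 265.] 95 xy 610 -24 size 56 14 ang 6.0 zt 30.7 [ 52.  88. 128.]
[410. 371.] 5528 xy 730 174 size 221 349 ang 13.6 zt 30.5 [ 55. 104. 160.]
[637. 393.] 81 xy 694 499 size 1 26 ang 89.6 zt 40.1 [32. 60. 53.]
board [0.65723959 0.16941016 0.11902321] [-0.53362531 -0.13135917  0.83545724] slope 33.336520659893786 res 0.0009893332489886713
```

View pics/b.png

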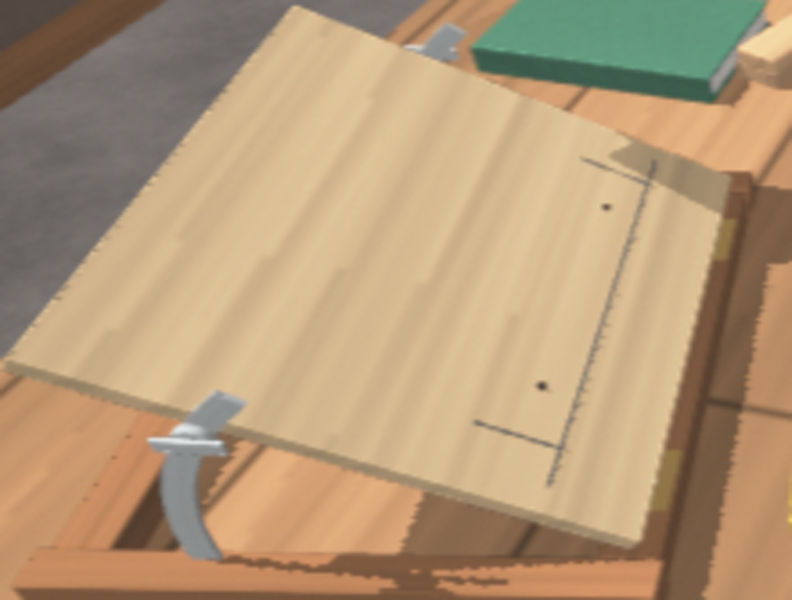

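Run:
```python
from h import *
for n in ['side','scene']:
    p,P=cloud(n); z=P[...,2]
    hsv=cv2.cvtColor(p,cv2.COLOR_BGR2HSV)
    for nm,mm in [('ledge',(hsv[...,0]<32)),('book',(hsv[...,0]>50)&(hsv[...,0]<95))]:
        m=((z>.012)&(z<.05)&mm&(np.hypot(P[...,0]-.62,P[...,1]+.27)<.3)&(P[...,1]<-.05)).astype('uint8')
        k,l,s,c=cv2.connectedComponentsWithStats(m)
        for i in range(1,k):
            if s[i,4]<150: continue
            q=P[l==i]; zt=np.percentile(q[:,2],90); t=q[q[:,2]>zt-.005]
            r=cv2.minAreaRect((t[:,:2]*1000).astype('float32'))
            print(n,nm,c[i].round(),s[i,4],np.round(r[0],1),np.round(r[1],1),round(r[2],1),'zt',round(zt*1000,1)); print(cv2.boxPoints(r).round().tolist())
z=np.load('side0.npz'); fx,fy,cx,cy=z['k'];T=z['T'];b=np.load('board.npz');c,n=b['c'],b['n']
def hit(x,y):
    u=(x+.5)/3.6-.5+60;v=(y+.5)/3-.5+170
    d=T[:3,:3]@[(u-cx)/fx,(v-cy)/fy,1];o=T[:3,3]
    return o+d*((c-o)@n)/(d@n)
A,B,tA,tB=[hit(*a) for a in[(649,183),(560,447),(582,158),(474,422)]]
y=(B-A); print('A',A,'B',B,'len',np.linalg.norm(y),'ticks',np.linalg.norm(tA-A),np.linalg.norm(tB-B))
y/=np.linalg.norm(y); yl=np.cross([0,0,1],n); 
yl/=np.linalg.norm(yl); print('y',y,'level',yl)
s=np.sign(y@yl); x=np.cross(yl*1,n); x*=np.sign(x[2]); m=(A+B)/2+.019*x
sl=np.arccos(n[2]); print('mark',m,'x',x,'expected z',.036+.07*np.sin(sl)+.012*np.cos(sl))
for e in[(295,8),(5,368),(640,545),(728,205)]: print('corner',hit(*e), (hit(*e)-m)@x,(hit(*e)-m)@yl)
```

```text
side ledge [335. 145.] 216 [ 510.2 -459.4] [22.7 86.2] 83.9 zt 25.5
[[466.0, -466.0], [552.0, -475.0], [554.0, -453.0], [469.0, -444.0]]
side ledge [291. 173.] 882 [ 603.8 -283.8] [221.   40.1] 71.7 zt 32.9
[[550.0, -382.0], [588.0, -395.0], [657.0, -185.0], [619.0, -173.0]]
side ledge [348. 190.] 402 [ 436.5 -241.6] [89. 36.] 82.4 zt 32.8
[[413.0, -283.0], [448.0, -288.0], [460.0, -200.0], [424.0, -195.0]]
side book [232. 181.] 2088 [ 755.1 -204.3] [190.7 127.9] 0.4 zt 29.2
[[659.0, -141.0], [660.0, -269.0], [851.0, -268.0], [850.0, -140.0]]
scene ledge [182. 193.] 303 [ 510.5 -458.1] [23.  91.1] 84.1 zt 24.6
[[464.0, -465.0], [555.0, -474.0], [557.0, -451.0], [466.0, -442.0]]
scene ledge [278. 196.] 570 [ 438.2 -240.8] [90.  41.5] 79.5 zt 32.1
[[410.0, -281.0], [450.0, -289.0], [467.0, -200.0], [426.0, -193.0]]
scene ledge [227. 235.] 1567 [ 612.4 -277.4] [235.7  49.8] 69.3 zt 32.3
[[547.0, -379.0], [594.0, -396.0], [677.0, -176.0], [631.0, -158.0]]
scene ledge [101. 223.] 160 [ 689.2 -543.1] [ 4.8 37. ] 1.2 zt 46.1
[[686.0, -525.0], [687.0, -562.0], [692.0, -562.0], [691.0, -525.0]]
scene book [220. 296.] 5382 [ 757.4 -203.8] [192.6 128.2] 0.1 zt 28.9
[[661.0, -140.0], [661.0, -268.0], [854.0, -268.0], [854.0, -140.0]]
A [0.61971171 0.03123075 0.07332732] B [0.56808998 0.24572939 0.07408104] len 0.2206241946821711 ticks 0.04342645538491568 0.04295926411778353
y [-0.23398035  0.97223532  0.00341632] level [ 0.23902805 -0.97101266  0.        ]
mark [0.60931439 0.14227433 0.08414574] x [0.81123956 0.19969771 0.54955545] expected z 0.08449436873565046
corner [0.81303049 0.04256971 0.1985872 ] 0.2082436977459616 0.14550830827966313
corner [0.7405859  0.33489778 0.19827804] 0.2076811332922541 -0.1556622431015726
corner [0.51641612 0.27744059 0.04606175] -0.06929962988851052 -0.15345344803430408
corner [0.57930955 0.01326616 0.04469698] -0.07178302865793075 0.11809656141690418
```

The bar by the book measures 221×40×33 mm, so it is the ledge. Its centre is (0.604, -0.284) and its axis is at 71.7°. The other pale bar is 230×50×44 mm, a decoy. The mark is at (0.609, 0.142, 0.084) with a slope of 33.3°, and its height matches what is expected. I'm moving above the ledge.

Call:
play_rows(
  series=[
    [[0.02, 0.005, 0.005, 0, 0, 1.5, 0.06], [0.05, 0.012, 0.015, 0, 0, 3.5, 0.06], [0.085, 0.02, 0.025, 0, 0, 5.5, 0.06], [0.12, 0.03, 0.035, 0, 0, 8, 0.06], [0.155, 0.04, 0.045, 0, 0, 10, 0.06], [0.19, 0.048, 0.055, 0, 0, 12.5, 0.06], [0.225, 0.056, 0.065, 0, 0, 14.5, 0.06], [0.25, 0.062, 0.075, 0, 0, 16.5, 0.06], [0.27, 0.067, 0.08, 0, 0, 17.5, 0.06], [0.28, 0.07, 0.085, 0, 0, 18.3, 0.06], [0.284, 0.0705, 0.086, 0, 0, 18.3, 0.06], [0.284, 0.0705, 0.086, 0, 0, 18.3, 0.06]],
  ],
)

```text
t: 1.1
eef_pos: [0.6041, -0.2845, 0.1399]
ee_rot: [3.14, -0.0, -1.891]
wrist_force: [0.4, 1.1, -0.4]
width: 0.06
gripper_force: 0.0
```

Run:
```python
from plant import sensors, imaging
import cv2, numpy as np
o=sensors.get_obs(); print(o['t'],o['eef_pos'],o['ee_rot'],o['wrist_force'],o['width'],o['q'])
c=imaging.get_calibration('wrist');p,d=imaging.camera('wrist')
cv2.imwrite('pics/w1.png',p); np.savez('wrist0.npz',p=p,d=d,T=c['world_from_camera'],k=[c[x] for x in('fx','fy','cx','cy')])
fx,fy,cx,cy=[c[x] for x in('fx','fy','cx','cy')];T=c['world_from_camera']
print(c)
v,u=np.indices(d.shape); a=(u-cx)/fx;b=(v-cy)/fy;r=np.hypot(a,b)+1e-9
P=np.stack([a/r*np.tan(r)*d,b/r*np.tan(r)*d,d],-1)@T[:3,:3].T+T[:3,3];P[d==0]=np.nan
z=P[...,2]; m=((z>.027)&(z<.037)&(np.hypot(P[...,0]-.604,P[...,1]+.284)<.13)&(cv2.cvtColor(p,cv2.COLOR_BGR2HSV)[...,0]<32)).astype('uint8')
k,l,s,ce=cv2.connectedComponentsWithStats(m)
for i in range(1,k):
    if s[i,4]>300:
        r=cv2.minAreaRect((P[l==i][:,:2]*1000).astype('float32')); print(ce[i],s[i,4],r,np.median(z[l==i]))
```

```text
1.1 [ 0.60405748 -0.28445315  0.13991543] [ 3.14045202e+00 -1.29607862e-04 -1.89081204e+00] [ 0.43644639  1.11716568 -0.40348325] 0.060032512272829075 [-1.48772840e-01  4.08757891e-01 -1.17503941e-01 -7.70402806e-05
 -1.04568053e+00 -1.71204291e-01]
{'fx': 309.70691628693146, 'fy': 309.70691628693146, 'cx': 318.3478534129963, 'cy': 202.18523911758032, 'world_from_camera': array([[-0.94938997,  0.29929557,  0.09529352,  0.57726498],
       [ 0.31409726,  0.90341269,  0.29187057, -0.36375667],
       [ 0.0012662 ,  0.30703042, -0.95169886,  0.29852849],
       [ 0.        ,  0.        ,  0.        ,  1.        ]])}
[317.80380345 176.41885188] 8466 ((600.48046875, -293.7185363769531), (201.49746704101562, 37.71665573120117), 71.1248550415039) 0.032233441179480404
```

View pics/w1.png

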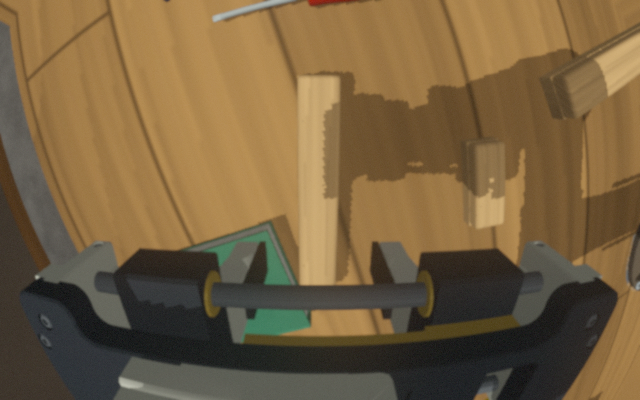

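The wrist view shows the ledge with its far end at (320,75). It confirms the centre at (0.603, -0.285) and the gap to the green book's corner. I'm lowering and gripping.

Call:
play_rows(
  series=[
    [[0, 0, 0.01, 0, 0, 0, 0.06], [0, 0, 0.03, 0, 0, 0, 0.06], [0, 0, 0.055, 0, 0, 0, 0.06], [0, 0, 0.08, 0, 0, 0, 0.06], [0, 0, 0.1, 0, 0, 0, 0.06], [0, 0, 0.115, 0, 0, 0, 0.06], [0, 0, 0.125, 0, 0, 0, 0.06], [0, 0, 0.131, 0, 0, 0, 0.06], [0, 0, 0.134, 0, 0, 0, 0.06], [0, 0, 0.135, 0, 0, 0, 0.06], [0, 0, 0.135, 0, 0, 0, 0.06], [0, 0, 0.135, 0, 0, 0, 0.05]],
  ],
  grip_force=40,
)

```text
t: 2.15
eef_pos: [0.6052, -0.2841, 0.0066]
ee_rot: [-3.14, 0.0, -1.89]
wrist_force: [0.3, -0.9, -0.5]
width: 0.0571
gripper_force: 0.0
```

Call:
play_rows(
  series=[
    [[0, 0, 0, 0, 0, 0, 0.045], [0, 0, 0, 0, 0, 0, 0.04], [0, 0, 0, 0, 0, 0, 0.035], [0, 0, 0, 0, 0, 0, 0.02], [0, 0, 0, 0, 0, 0, 0.02], [0, 0, 0, 0, 0, 0, 0.02]],
  ],
  grip_force=40,
)

```text
t: 2.65
eef_pos: [0.6047, -0.2841, 0.0061]
ee_rot: [-3.141, -0.0, -1.89]
wrist_force: [-1.4, 0.4, 4.2]
width: 0.0379
gripper_force: 40.0
```

Call:
play_rows(
  series=[
    [[0, 0, -0.004, 0, 0, 0, 0.02], [0, 0, -0.012, 0, 0, 0, 0.02], [0, 0, -0.025, 0, 0, 0, 0.02], [0, 0, -0.045, 0, 0, 0, 0.02], [0, 0, -0.07, 0, 0, 0, 0.02], [0, 0, -0.095, 0, 0, 0, 0.02], [0, 0, -0.12, 0, 0, 0, 0.02], [0, 0, -0.145, 0, 0, 0, 0.02], [0, 0, -0.165, 0, 0, 0, 0.02], [0, 0, -0.18, 0, 0, 0, 0.02], [0, 0, -0.188, 0, 0, 0, 0.02], [0, 0, -0.19, 0, 0, 0, 0.02]],
  ],
)

```text
t: 3.65
eef_pos: [0.6052, -0.2843, 0.1984]
ee_rot: [-3.138, 0.0, -1.89]
wrist_force: [-0.3, 0.3, -0.8]
width: 0.0382
gripper_force: 40.0
```

```bash
cat >> h.py <<'E'
from scipy.spatial.transform import Rotation as Ro
def wrist(name):
    from plant import sensors, imaging
    o=sensors.get_obs();c=imaging.get_calibration('wrist');p,d=imaging.camera('wrist')
    cv2.imwrite(f'pics/{name}.png',p)
    fx,fy,cx,cy=[c[x] for x in('fx','fy','cx','cy')];T=c['world_from_camera']
    v,u=np.indices(d.shape); a=(u-cx)/fx;b=(v-cy)/fy;r=np.hypot(a,b)+1e-9
    P=np.stack([a/r*np.tan(r)*d,b/r*np.tan(r)*d,d],-1)@T[:3,:3].T+T[:3,3];P[d==0]=np.nan
    R=Ro.from_euler('xyz',o['ee_rot']).as_matrix()
    return o,p,P,R,(fx,fy,cx,cy,T)
E
python3 - <<'E'
from h import *
o,p,P,R,k=wrist('w2')
print(o['t'],o['eef_pos'],o['ee_rot'],o['wrist_force'],o['wrist_torque'],o['width'],o['q'])
L=(P-o['eef_pos'])@R  # tool frame
m=(np.abs(L[...,1])<.025)&(L[...,2]>-.04)&(L[...,2]<.02)&(np.abs(L[...,0])<.14)
q=L[m]; print(len(q),np.percentile(q,[0,1,99,100],axis=0)*1000)
for a in range(30,130,15):
    t=q[(np.abs(np.abs(q[:,0])-a/1000-.0075)<.0075)]
    if len(t)>20: print(a,len(t),t[:,0].mean(),'y',np.percentile(t[:,1],[2,98])*1000,'z',np.median(t[:,2])*1000)
E
```

```text
3.65 [ 0.60520702 -0.28427705  0.19836235] [-3.13790804e+00  2.52499790e-04 -1.89002250e+00] [-0.27755983  0.33046168 -0.78045987] [-0.00217878 -0.06094194  0.00637683] 0.03818222916470034 [-1.47971923e-01  3.63493266e-01 -4.64327710e-02  4.14031227e-04
 -1.15719658e+00 -1.71420419e-01]
22087 [[-39.63676861 -24.97301809 -39.96798921]
 [-34.56184547 -21.94498224 -33.82433792]
 [109.52013706  21.96219537 -16.47672706]
 [111.5421804   24.98242583   0.18722509]]
30 3072 0.02339080514710215 y [-16.56242727  18.41189434] z -26.174545021402512
45 2692 0.052581757229978175 y [-16.26014351  18.41238764] z -26.22217531361289
60 2883 0.06758191673879686 y [-16.32958664  18.52007404] z -26.222119634574856
75 2955 0.08255110412751261 y [-16.1638264   18.63789652] z -26.261309806657522
90 2950 0.09748674829514223 y [-16.08453699  18.71689425] z -26.257892811992743
105 1046 0.10784795997596809 y [-15.59147775  18.36421875] z -25.851768960080797
```

View pics/w2.png

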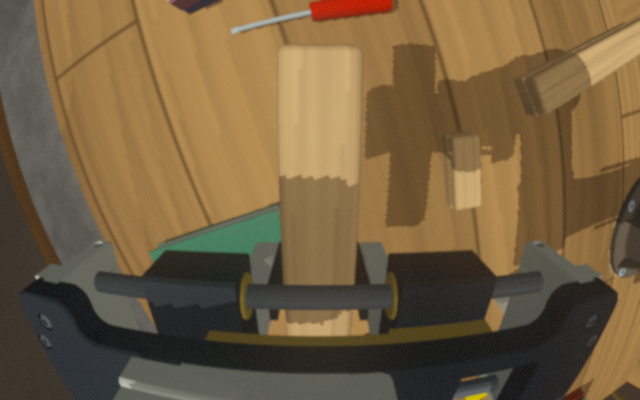

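The ledge is held straight. In the tool frame its end is at +110 mm and its top at -26 mm, so the underside is about 5.8 mm beyond the TCP and the grasp is centred. Next I'll work out the move to a pose 110 mm off the mark.

```bash
cat >> h.py <<'E'
def goal(m,n,h,off=.0058,ox=0.0):
    X=np.cross(n,[0,0,1]);X/=np.linalg.norm(X); X*=-np.sign(X[1]); Z=-n; Y=np.cross(Z,X)
    return m+n*(h-0)+n*off+X*ox, np.stack([X,Y,Z],1)
def delta(o,pg,Rg):
    R=Ro.from_euler('xyz',o['ee_rot']).as_matrix()
    return R.T@(pg-o['eef_pos']), np.degrees(Ro.from_matrix(R.T@Rg).as_rotvec())
E
python3 - <<'E'
from h import *
from plant import sensors
b=np.load('board.npz');m=np.array([.6093,.1423,.0842]);o=sensors.get_obs()
pg,Rg=goal(m,b['n'],.11); print(pg,Rg.round(3).tolist()); d,r=delta(o,pg,Rg); print((d*1000).round(1),r.round(2))
E
```

```text
[0.54750619 0.12708861 0.18094595] [[0.239, -0.811, 0.534], [-0.971, -0.2, 0.131], [-0.0, -0.55, -0.835]]
[-372.4  183.5   16. ] [ 32.32  -9.36 -31.2 ]
```

Call:
play_rows(
  series=[
    [[-0.007, 0.004, 0, 0.6, -0.2, -0.6, 0.02], [-0.019, 0.009, 0.001, 1.6, -0.5, -1.6, 0.02], [-0.037, 0.018, 0.002, 3.2, -0.9, -3.1, 0.02], [-0.06, 0.029, 0.003, 5.2, -1.5, -5.0, 0.02], [-0.082, 0.04, 0.004, 7.1, -2.1, -6.9, 0.02], [-0.104, 0.051, 0.004, 9.0, -2.6, -8.7, 0.02], [-0.127, 0.062, 0.005, 11.0, -3.2, -10.6, 0.02], [-0.149, 0.073, 0.006, 12.9, -3.7, -12.5, 0.02], [-0.171, 0.084, 0.007, 14.9, -4.3, -14.4, 0.02], [-0.194, 0.095, 0.008, 16.8, -4.9, -16.2, 0.02], [-0.21, 0.103, 0.009, 18.1, -5.2, -17.5, 0.02], [-0.22, 0.108, 0.009, 19.0, -5.5, -18.4, 0.02]],
  ],
)

```text
t: 4.7
eef_pos: [0.5689, -0.0396, 0.1849]
ee_rot: [-2.801, 0.04, -1.556]
wrist_force: [-1.2, -0.1, -1.1]
width: 0.0377
gripper_force: 40.0
```

Run:
```python
from h import *
from plant import sensors
b=np.load('board.npz');m=np.array([.6093,.1423,.0842]);o=sensors.get_obs()
pg,Rg=goal(m,b['n'],.11);  d,r=delta(o,pg,Rg); print(o['q'],(d*1000).round(1),r.round(2))
```

```text
[ 0.31574264  0.03097816 -0.60754807  0.11171103 -0.59801578 -0.38977144] [-166.7   21.4    3.8] [ 13.51  -3.73 -12.68]
```

Call:
play_rows(
  series=[
    [[-0.007, 0.001, 0.0, 0.5, -0.1, -0.5, 0.02], [-0.02, 0.002, 0.001, 1.6, -0.4, -1.5, 0.02], [-0.039, 0.004, 0.002, 3.1, -0.9, -2.9, 0.02], [-0.06, 0.006, 0.004, 4.8, -1.3, -4.5, 0.02], [-0.081, 0.008, 0.007, 6.5, -1.8, -6.1, 0.02], [-0.102, 0.01, 0.012, 8.2, -2.2, -7.7, 0.02], [-0.123, 0.012, 0.017, 9.8, -2.7, -9.2, 0.02], [-0.142, 0.013, 0.022, 11.4, -3.1, -10.7, 0.02], [-0.157, 0.014, 0.027, 12.6, -3.4, -11.8, 0.02], [-0.165, 0.0145, 0.031, 13.2, -3.6, -12.4, 0.02], [-0.169, 0.0145, 0.033, 13.5, -3.7, -12.7, 0.02], [-0.169, 0.0145, 0.033, 13.5, -3.7, -12.7, 0.02]],
  ],
)

```text
t: 5.7
eef_pos: [0.5735, 0.127, 0.1806]
ee_rot: [-2.601, 0.008, -1.327]
wrist_force: [-1.0, 0.1, -0.7]
width: 0.038
gripper_force: 40.0
```

Run:
```python
from h import *
from plant import sensors
b=np.load('board.npz');m=np.array([.6093,.1423,.0842])
o,p,P,R,k=wrist('w3'); pg,Rg=goal(m,b['n'],.06);  d,r=delta(o,pg,Rg); print(o['q'],(d*1000).round(1),r.round(2))
# plane fit from wrist
Q=P[np.abs((P-m)@b['n'])<.02]; L=Q-m; ii=(np.abs(L@Rg[:,0])<.15)&(L@-Rg[:,1]>-.07)&(L@-Rg[:,1]<.18); q=Q[ii]
for _ in range(3):
    c=q.mean(0); n=np.linalg.svd(q-c,full_matrices=False)[2][2]; n*=np.sign(n[2]); q=q[np.abs((q-c)@n)<.003]
print(len(q),'n',n,'angle vs',np.degrees(np.arccos(n@b['n'])),'offset of m',(m-c)@n, 'cam z',k[4][:3,3])
# orthorectified top view of the board face: 2 px/mm, right = tool x, up = slope x
fx,fy,cx,cy,T=k; W=700;H=400
v,u=np.indices((H,W)); ty=(u-W/2)/2000; sx=(H/2-v)/2000
X=m+ty[...,None]*Rg[:,0]-sx[...,None]*Rg[:,1]
C=(X-T[:3,3])@T[:3,:3]; rr=np.hypot(C[...,0],C[...,1]); th=np.arctan2(rr,C[...,2])
I=cv2.remap(p,(cx+fx*th*C[...,0]/rr).astype('float32'),(cy+fy*th*C[...,1]/rr).astype('float32'),cv2.INTER_CUBIC)
cv2.imwrite('pics/o3.png',np.vstack([I,cv2.resize(p[:, :],(320,200)).repeat(1,0) if 0 else I[:0]]))
```

```text
[ 0.41589778 -0.02101328 -1.01673104  1.11295774 -0.09079387 -1.26277285] [-6.  19.4 36.8] [ 2.38  0.46 -0.1 ]
40502 n [-0.53357127 -0.12990718  0.83571875] angle vs 0.08458762466959105 offset of m -0.0008518048182344093 cam z [0.51455641 0.02527092 0.31603902]
```

View pics/o3.png

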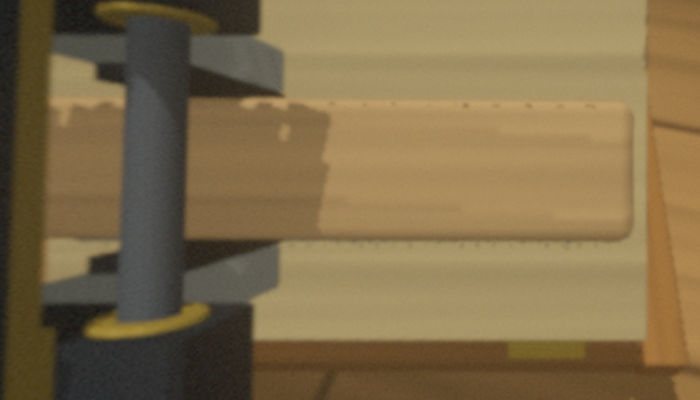

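View pics/w3.png

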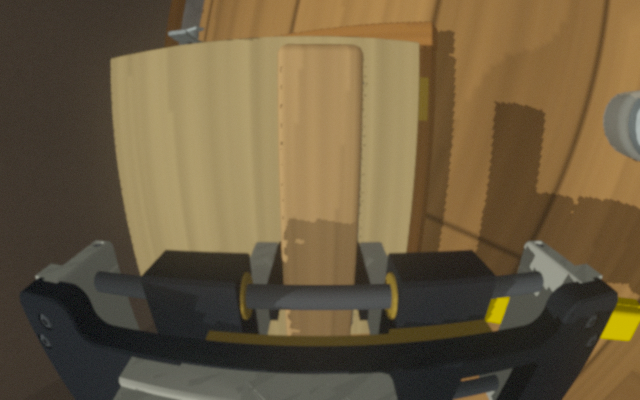

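The board plane is confirmed to 0.1°, and the ledge hangs square to it over the marked place. However, joint 3 is at its limit here, so I'll fit a kinematic model and check whether the final pose can be reached.

```bash
cat > kin.py <<'E'
from h import *
from scipy.optimize import least_squares
D=[([.288,.359,.012,0,-1.224,-.288],[.6745,0,.2256],[3.1399,-.0001,-1.5709]),
([-.14877,.40876,-.1175,0,-1.04568,-.1712],[.60406,-.28445,.13992],[3.14045,-.00013,-1.89081]),
([-.14797,.36349,-.04643,.0004,-1.1572,-.1714],[.60521,-.28428,.19836],[-3.1379,.00025,-1.89]),
([.31574,.03098,-.60755,.11171,-.59802,-.38977],[.5689,-.0396,.1849],[-2.801,.04,-1.556]),
([.4159,-.02101,-1.01673,1.11296,-.09079,-1.26277],[.5735,.127,.1806],[-2.601,.008,-1.327])]
def fk(q,k):
    a1,h,L2,a3,L4,Lt,y0=k
    f=q[1]-q[2]
    r=a1+L2*np.sin(q[1])+a3*np.sin(f)+L4*np.cos(f); z=h+L2*np.cos(q[1])+a3*np.cos(f)-L4*np.sin(f)
    B=Ro.from_euler('z',q[0]-y0); 
    Rf=B*Ro.from_euler('y',f)            # x along forearm
    R=Rf*Ro.from_euler('x',-q[3]*S[0])*Ro.from_euler('y',-q[4])*Ro.from_euler('x',-q[5]*S[1])
    return B.apply([r,0,z])+Lt*R.apply([1,0,0]), R.as_matrix()@M
M=np.array([[0,0,1],[0,-1,0],[1,0,0.]])
S=[1,1]
k0=np.array([.05,.33,.33,.035,.335,.28,.288])
def res(k):
    e=[]
    for q,p,r in D:
        P,R=fk(q,k); Rm=Ro.from_euler('xyz',r).as_matrix()
        e+=list(P-p)+list(.3*(R-Rm)[:,2])
    return np.array(e+list(.02*(k-k0)))
best=None
for S[0] in(1,-1):
    s=least_squares(res,k0)
    if best is None or s.cost<best[0].cost: best=(s,S[0])
S[0]=best[1]; K=best[0].x
E
python3 - <<'E'
from kin import *
import kin
print(K.round(4),S,np.abs(res(K)[:-7]).max(), res(K)[:-7].round(4).reshape(5,6).tolist())
b=np.load('board.npz');m=np.array([.6093,.1423,.0842]); lo=[-3.07,-1.43,-1.02,-3.03,-3.05,-3.03];hi=[3.07,2.12,1.25,1.67,0,3.03]
for q,p,r in D: print('x axis', fk(q,K)[1].round(2)[:,0], Ro.from_euler('xyz',r).as_matrix()[:,0].round(2))
for h in(.08,.06,.03,0):
    pg,Rg=goal(m,b['n'],h); out=set()
    for q4 in np.arange(-3,1.6,.5):
      for q6 in(-2,0,2):
        f=lambda q:np.r_[fk(q,K)[0]-pg,.3*(fk(q,K)[1]-Rg).ravel()]
        s=least_squares(f,np.clip([.5,.2,-.6,q4,-.3,q6],lo,hi),bounds=(lo,hi))
        if s.cost<1e-3: out.add((round(s.cost*1e6,1),)+tuple(s.x.round(2)))
    print(h,sorted(out)[:4])
E
```

```text
[0.2566 0.0935 0.546  0.033  0.2174 0.3552 0.3058] [-1, 1] 0.06772555534953989 [[-0.0106, -0.0118, -0.019, 0.0004, 0.0, -0.0], [0.0049, -0.0131, 0.0187, 0.0, 0.0001, -0.0], [-0.0078, -0.0069, -0.0061, -0.0, -0.0001, -0.0], [0.0159, 0.0677, 0.0167, -0.0012, 0.007, -0.0], [-0.0086, -0.0355, -0.0103, -0.0005, 0.0017, -0.0]]
x axis [ 0.95 -0.3  -0.  ] [-0. -1.  0.]
x axis [ 0.81 -0.59 -0.  ] [-0.31 -0.95  0.  ]
x axis [ 0.81 -0.59  0.  ] [-0.31 -0.95 -0.  ]
x axis [ 0.85 -0.45  0.27] [ 0.01 -1.   -0.04]
x axis [-0.51 -0.75 -0.42] [ 0.24 -0.97 -0.01]
0.08 [(np.float64(182.3), np.float64(0.53), np.float64(-0.01), np.float64(-1.02), np.float64(1.6), np.float64(-0.01), np.float64(0.05)), (np.float64(186.2), np.float64(0.54), np.float64(-0.01), np.float64(-1.02), np.float64(-3.03), np.float64(-0.0), np.float64(1.69)), (np.float64(186.2), np.float64(0.54), np.float64(-0.01), np.float64(-1.02), np.float64(-3.01), np.float64(-0.0), np.float64(1.71)), (np.float64(186.2), np.float64(0.54), np.float64(-0.01), np.float64(-1.02), np.float64(-2.26), np.float64(-0.0), np.float64(2.46))]
0.06 [(np.float64(417.2), np.float64(0.54), np.float64(0.04), np.float64(-1.02), np.float64(-3.03), np.float64(-0.04), np.float64(1.69)), (np.float64(490.2), np.float64(0.52), np.float64(0.02), np.float64(-1.01), np.float64(1.67), np.float64(-0.01), np.float64(0.12)), (np.float64(498.5), np.float64(0.54), np.float64(0.02), np.float64(-1.01), np.float64(-1.47), np.float64(-0.0), np.float64(-3.03)), (np.float64(498.5), np.float64(0.54), np.float64(0.02), np.float64(-1.01), np.float64(-1.35), np.float64(-0.0), np.float64(-2.91))]
0.03 [(np.float64(875.3), np.float64(0.54), np.float64(0.12), np.float64(-1.02), np.float64(-3.03), np.float64(-0.1), np.float64(1.68))]
0 []
```

```bash
sed -i 's/a1,h,L2,a3,L4,Lt,y0=k/a1,h,L2,a3,L4,Lt,dd,c6=k/; s/q\[0\]-y0/q[0]/; s/B.apply(\[r,0,z\])/B.apply([r,-dd,z])/; s/-q\[5\]\*S\[1\])/-q[5]*S[1]+c6)/; s/,.28,.288\])/,.28,.19,0])/; s/list(.3\*(R-Rm)\[:,2\])/list(.3*(R-Rm).ravel())/; s/\.02\*(k-k0)/.002*(k-k0)/' kin.py
python3 - <<'E'
f=open('kin.py').read()
i=f.index('best=None'); f=f[:i]+'''best=None
for s0 in(1,-1):
  for s1 in(1,-1):
    for c in(0,1.57,3.14,-1.57):
      S[:]=[s0,s1]; k0[7]=c; s=least_squares(res,k0)
      if best is None or s.cost<best[0].cost: best=(s,[s0,s1])
S[:]=best[1]; K=best[0].x
lo=[-3.07,-1.43,-1.02,-3.03,-3.05,-3.03];hi=[3.07,2.12,1.25,1.67,0,3.03]
def ik(pg,Rg,q0):
    f=lambda q:np.r_[fk(q,K)[0]-pg,.3*(fk(q,K)[1]-Rg).ravel()]
    return least_squares(f,np.clip(q0,np.array(lo)+1e-6,np.array(hi)-1e-6),bounds=(lo,hi),xtol=1e-12,ftol=1e-12,gtol=1e-12)
'''
open('kin.py','w').write(f)
E
cat > t.py <<'E'
from kin import *
e=res(K)[:-8].reshape(5,12); print(K.round(4),S,np.abs(e[:,:3]).max(),np.abs(e[:,3:]).max())
b=np.load('board.npz');m=np.array([.6093,.1423,.0842])
for h in(.08,.06,.03,0):
    pg,Rg=goal(m,b['n'],h); out=set()
    for q4 in np.arange(-3,1.6,.75):
      for q6 in(-2,0,2):
        s=ik(pg,Rg,[.5,.2,-.6,q4,-.3,q6])
        if s.cost<1e-3: out.add((float(round(s.cost*1e6,1)),)+tuple(s.x.round(2).tolist()))
    print(h,sorted(out)[:3])
E
python3 t.py
```

```text
[ 0.4747 -0.2134  0.319   0.1088  0.0044 -0.0079  0.1813  1.5709] [1, 1] 0.06691207571754955 0.00044921353454853446
0.08 [(83.1, 0.54, -0.03, -1.02, 1.43, -0.17, -1.68)]
0.06 [(348.7, 0.54, 0.01, -1.02, 1.67, -0.16, -1.92)]
0.03 []
0 []
```

```bash
python3 - <<'E'
f=open('kin.py').read()
f=f.replace('dd,c6=k','dd,c6,dw,ez=k').replace('R=Rf*Ro.from_euler(\'x\',-q[3]*S[0])*Ro.from_euler(\'y\',-q[4])*','R4=Rf*Ro.from_euler(\'x\',-q[3]*S[0]);R5=R4*Ro.from_euler(\'y\',-q[4]);R=R5*').replace("+Lt*R.apply([1,0,0])","+R4.apply([0,-dw,0])+R5.apply([Lt,0,ez])").replace('.19,0])','.1,0,.1,0])')
open('kin.py','w').write(f)
t=open('t.py').read().replace('[:-8]','[:-10]'); open('t.py','w').write(t)
E
python3 t.py
```

```text
[2.8000e-03 1.9510e-01 6.0000e-01 1.1000e-03 4.6000e-01 3.7560e-01
 1.0000e-03 1.5709e+00 1.9080e-01 4.0000e-04] [1, 1] 0.000316208826981329 0.0004492135345485261
0.08 [(444.4, 0.43, -0.01, -1.02, 1.08, -0.09, -1.25)]
0.06 [(700.4, 0.36, 0.03, -1.02, 1.23, -0.05, -1.34)]
0.03 []
0 []
```

```bash
cat > t2.py <<'E'
from kin import *
b=np.load('board.npz');m=np.array([.6093,.1423,.0842]); rng=np.random.default_rng(0)
F=np.diag([-1,-1,1.])
for h in(.06,0):
  for nm,A in(('same',np.eye(3)),('half',F)):
    pg,Rg=goal(m,b['n'],h); Rg=Rg@A; out={}
    for i in range(150):
        s=ik(pg,Rg,rng.uniform(lo,hi))
        if s.cost<3e-3: out[tuple(s.x.round(1).tolist())]=(float(round(s.cost*1e6,2)),s.x.round(3).tolist())
    print(h,nm,*sorted(out.values())[:4],sep='\n  ')
E
python3 t2.py
```

```text
0.06
  same
  (700.4, [0.36, 0.026, -1.02, 1.233, -0.046, -1.336])
0.06
  half
  (700.4, [0.36, 0.026, -1.02, 1.233, -0.046, 1.806])
0
  same
  (1909.65, [0.483, 0.175, -0.863, 0.554, -0.046, -0.762])
  (2556.08, [-0.037, 0.234, -0.735, -3.03, -0.0, -3.022])
  (2814.01, [-0.021, 0.247, -0.688, -2.821, -0.0, 3.03])
0
  half
  (1909.65, [0.483, 0.175, -0.863, 0.554, -0.046, 2.379])
  (2457.8, [0.48, 0.238, -0.677, -0.301, -0.036, -3.03])
  (2556.08, [-0.037, 0.234, -0.735, -3.03, -0.0, 0.12])
```

```bash
cat > t3.py <<'E'
from kin import *
b=np.load('board.npz');m=np.array([.6093,.1423,.0842]); rng=np.random.default_rng(1)
LO=np.r_[lo,-.8,-.09];HI=np.r_[hi,.8,.09]; LO[2]+=.03;HI[4]-=.03;LO[3]+=.03
for oxm in(.001,.07):
  LO[7]=-oxm;HI[7]=oxm
  for h in(0,.05):
    out={}
    for i in range(70):
        def f(v):
            pg,Rg=goal(m,b['n'],h+.004,ox=v[7]); Rg=Rg@Ro.from_euler('y',v[6]).as_matrix()
            P,R=fk(v[:6],K); return np.r_[20*(P-pg),6*(R-Rg).ravel(),.02*v[6],.02*v[7]]
        s=least_squares(f,rng.uniform(LO,HI),bounds=(LO,HI))
        e=np.linalg.norm(s.fun[:3])/20+np.linalg.norm(s.fun[3:12])/6
        if e<.01: out[tuple(s.x.round(1).tolist())]=(round(abs(s.x[6]),3),round(e,4),s.x.round(3).tolist())
    print(oxm,h,*sorted(out.values())[:6],sep='\n  ')
E
time python3 t3.py
```

```text
0.001
  0
  (np.float64(0.17), np.float64(0.0), [0.538, 0.197, -0.741, -0.105, -0.03, -0.142, -0.17, 0.001])
  (np.float64(0.638), np.float64(0.0), [0.692, 0.37, -0.99, 1.563, -0.816, -2.12, 0.638, -0.001])
0.001
  0.05
  (np.float64(0.171), np.float64(0.0), [0.555, 0.075, -0.863, 0.178, -0.03, -0.438, -0.171, 0.001])
  (np.float64(0.681), np.float64(0.0), [0.813, 0.3, -0.99, 1.361, -0.891, -2.014, 0.681, -0.001])
0.07
  0
  (np.float64(0.105), np.float64(0.0), [0.428, 0.204, -0.747, -0.042, -0.03, -0.113, -0.105, 0.07])
  (np.float64(0.106), np.float64(0.0), [0.425, 0.204, -0.727, -0.089, -0.05, -0.064, -0.106, 0.07])
  (np.float64(0.471), np.float64(0.0), [0.72, 0.315, -0.99, 1.606, -0.68, -2.133, 0.471, -0.07])
0.07
  0.05
  (np.float64(0.098), np.float64(0.0), [0.432, 0.082, -0.87, 0.251, -0.03, -0.41, -0.098, 0.07])
  (np.float64(0.099), np.float64(0.0), [0.436, 0.083, -0.859, 0.22, -0.041, -0.382, -0.099, 0.07])
  (np.float64(0.1), np.float64(0.0), [0.44, 0.084, -0.837, 0.162, -0.062, -0.327, -0.1, 0.07])
  (np.float64(0.102), np.float64(0.0), [0.442, 0.084, -0.814, 0.104, -0.083, -0.271, -0.102, 0.07])
  (np.float64(0.104), np.float64(0.0), [0.441, 0.085, -0.799, 0.067, -0.097, -0.233, -0.104, 0.07])
  (np.float64(0.107), np.float64(0.0), [0.44, 0.086, -0.783, 0.029, -0.112, -0.195, -0.107, 0.07])
real	2m35.048s
user	2m34.907s
sys	0m0.576s
```

A grasp square to the board is out of reach because joint 5 hits its range. Tilting the tool about the closing axis by about -14° makes the final pose reachable. I'll set the batten back where it was and regrip it tilted, but first I'm checking the path.

```bash
cat > t4.py <<'E'
from kin import *
b=np.load('board.npz');m=np.array([.6093,.1423,.0842])
bp=np.array([.605,-.2842,0]); nz=np.array([0,0,1.])
X=np.array([np.cos(-1.89),np.sin(-1.89),0]); RT=np.stack([X,np.cross([0,0,-1],X),[0,0,-1]],1)
for be in(-.22,-.26,-.3,-.35):
    A=Ro.from_euler('y',be).as_matrix(); q=np.array([.538,.197,-.741,-.105,-.06,-.142])
    print('beta',be)
    for h in(0,.03,.06,.09,.12):
        pg,Rg=goal(m,b['n'],h,.007); s=ik(pg,Rg@A,q); q=s.x; print(h,round(float(s.cost*1e6),2),q.round(3))
    q=np.array([-.149,.4,-.1,0,-1.0,-.17])
    for z in(.007,.1,.2):
        s=ik(bp+[0,0,z],RT@A,q); q=s.x; print('T',z,round(float(s.cost*1e6),2),q.round(3))
E
python3 t4.py
```

```text
beta -0.22
0 0.0 [ 0.429  0.21  -0.552 -0.523 -0.231  0.354]
0.03 0.0 [ 0.461  0.142 -0.601 -0.422 -0.237  0.228]
0.06 0.0 [ 0.49   0.072 -0.646 -0.324 -0.253  0.107]
0.09 0.0 [ 0.516  0.    -0.682 -0.236 -0.281 -0.002]
0.12 0.0 [ 0.539 -0.071 -0.707 -0.163 -0.323 -0.092]
T 0.007 0.0 [-0.285  0.573 -0.095 -0.279 -0.914  0.139]
T 0.1 0.0 [-0.283  0.473 -0.03  -0.251 -1.073  0.085]
T 0.2 0.0 [-0.282  0.393  0.078 -0.231 -1.256  0.035]
beta -0.26
0 0.0 [ 0.356  0.22  -0.489 -0.661 -0.322  0.537]
0.03 0.0 [ 0.384  0.153 -0.528 -0.579 -0.333  0.432]
0.06 0.0 [ 0.413  0.085 -0.565 -0.497 -0.349  0.327]
0.09 0.0 [ 0.44   0.015 -0.597 -0.417 -0.372  0.224]
0.12 0.0 [ 0.466 -0.054 -0.623 -0.343 -0.405  0.128]
T 0.007 0.0 [-0.311  0.581 -0.071 -0.323 -0.942  0.186]
T 0.1 0.0 [-0.308  0.481 -0.008 -0.293 -1.097  0.126]
T 0.2 0.0 [-0.307  0.4    0.099 -0.272 -1.276  0.068]
beta -0.3
0 0.0 [ 0.292  0.231 -0.445 -0.757 -0.402  0.671]
0.03 0.0 [ 0.316  0.166 -0.478 -0.688 -0.414  0.58 ]
0.06 0.0 [ 0.341  0.099 -0.508 -0.618 -0.431  0.488]
0.09 0.0 [ 0.365  0.032 -0.535 -0.548 -0.453  0.395]
0.12 0.0 [ 0.39  -0.036 -0.557 -0.481 -0.482  0.306]
T 0.007 0.0 [-0.337  0.59  -0.047 -0.366 -0.971  0.232]
T 0.1 0.0 [-0.334  0.49   0.014 -0.334 -1.122  0.165]
T 0.2 0.0 [-0.332  0.409  0.118 -0.312 -1.297  0.1  ]
beta -0.35
0 0.0 [ 0.222  0.249 -0.404 -0.844 -0.492  0.798]
0.03 0.0 [ 0.241  0.185 -0.431 -0.786 -0.506  0.72 ]
0.06 0.0 [ 0.26   0.12  -0.456 -0.728 -0.525  0.64 ]
0.09 0.0 [ 0.28   0.055 -0.477 -0.669 -0.547  0.56 ]
0.12 0.0 [ 0.301 -0.011 -0.495 -0.611 -0.574  0.48 ]
T 0.007 0.0 [-0.369  0.603 -0.018 -0.417 -1.009  0.285]
T 0.1 0.0 [-0.365  0.502  0.04  -0.384 -1.154  0.211]
T 0.2 0.0 [-0.363  0.42   0.142 -0.361 -1.325  0.138]
```

```bash
cat >> h.py <<'E'
RT=Ro.from_euler('xyz',[np.pi,0,-1.89]).as_matrix(); BP=np.array([.6050,-.2842,0])
E
python3 - <<'E'
from h import *
from plant import sensors
o=sensors.get_obs(); d,r=delta(o,np.array([.5689,-.0396,.1849]),Ro.from_euler('xyz',[-2.801,.04,-1.556]).as_matrix()); print((d*1000).round(1),r.round(2))
d,r=delta(o,BP+[0,0,.198],RT); print((d*1000).round(1),r.round(2))
E
```

```text
[160.1  35.2 -27.6] [-11.07   3.93  12.64]
[406.1  48.  -52.8] [-30.     9.13  31.31]
```

Call:
play_rows(
  series=[
    [[0.008, 0.001, -0.001, -0.6, 0.2, 0.6, 0.02], [0.02, 0.003, -0.003, -1.5, 0.5, 1.5, 0.02], [0.04, 0.007, -0.006, -3.0, 0.9, 3.1, 0.02], [0.065, 0.011, -0.009, -4.8, 1.5, 5.0, 0.02], [0.09, 0.015, -0.013, -6.6, 2.0, 6.9, 0.02], [0.115, 0.019, -0.017, -8.5, 2.6, 8.8, 0.02], [0.14, 0.022, -0.02, -10.3, 3.1, 10.8, 0.02], [0.165, 0.026, -0.023, -12.2, 3.7, 12.7, 0.02], [0.19, 0.029, -0.026, -14.0, 4.3, 14.6, 0.02], [0.21, 0.031, -0.029, -15.5, 4.7, 16.2, 0.02], [0.225, 0.032, -0.031, -16.6, 5.1, 17.3, 0.02], [0.23, 0.033, -0.032, -17.0, 5.2, 17.7, 0.02]],
  ],
)

```text
t: 6.75
eef_pos: [0.586, -0.1081, 0.1894]
ee_rot: [-2.909, 0.042, -1.649]
wrist_force: [0.2, 0.2, -0.9]
width: 0.0375
gripper_force: 40.0
```

Run:
```python
from h import *
from plant import sensors
o=sensors.get_obs(); d,r=delta(o,BP+[0,0,.12],RT); print(o['q'],(d*1000).round(1),r.round(2))
```

```text
[ 0.15384819  0.12785493 -0.42010284  0.01816382 -0.78725567 -0.24788983] [176.9 -17.5  67.8] [-12.95   4.    13.49]
```

Call:
play_rows(
  series=[
    [[0.009, -0.001, 0.002, -0.7, 0.2, 0.7, 0.02], [0.026, -0.002, 0.006, -1.9, 0.6, 2.0, 0.02], [0.05, -0.005, 0.015, -3.6, 1.1, 3.8, 0.02], [0.075, -0.007, 0.025, -5.5, 1.7, 5.7, 0.02], [0.1, -0.01, 0.035, -7.3, 2.2, 7.6, 0.02], [0.124, -0.012, 0.045, -9.1, 2.8, 9.4, 0.02], [0.145, -0.014, 0.053, -10.6, 3.3, 11.1, 0.02], [0.16, -0.016, 0.06, -11.7, 3.6, 12.2, 0.02], [0.17, -0.017, 0.064, -12.4, 3.8, 13.0, 0.02], [0.176, -0.0175, 0.067, -12.9, 4.0, 13.5, 0.02], [0.177, -0.0175, 0.068, -12.95, 4.0, 13.5, 0.02], [0.177, -0.0175, 0.068, -12.95, 4.0, 13.5, 0.02]],
  ],
)

```text
t: 7.75
eef_pos: [0.6055, -0.2826, 0.1204]
ee_rot: [-3.139, -0.0, -1.887]
wrist_force: [-0.4, -0.7, -0.2]
width: 0.0377
gripper_force: 40.0
```

Run:
```python
from h import *
from plant import sensors
o=sensors.get_obs(); d,r=delta(o,BP+[0,0,.0064],RT); print((d*1000).round(1),r.round(2),o['eef_pos'])
```

```text
[  1.6   0.2 114. ] [-0.12 -0.    0.17] [ 0.60546462 -0.28262085  0.12041922]
```

Call:
play_rows(
  series=[
    [[0, 0, 0.01, 0, 0, 0, 0.02], [0.001, 0, 0.03, 0, 0, 0, 0.02], [0.001, 0, 0.055, 0, 0, 0, 0.02], [0.0015, 0, 0.075, 0, 0, 0, 0.02], [0.0015, 0, 0.09, 0, 0, 0, 0.02], [0.0015, 0, 0.1, 0, 0, 0, 0.02], [0.0015, 0, 0.107, 0, 0, 0, 0.02], [0.0015, 0, 0.111, 0, 0, 0, 0.02], [0.0015, 0, 0.113, 0, 0, 0, 0.02], [0.0015, 0, 0.114, 0, 0, 0, 0.02], [0.0015, 0, 0.114, 0, 0, 0, 0.02]],
  ],
)

```text
t: 8.67
eef_pos: [0.6059, -0.2848, 0.0074]
ee_rot: [-3.138, -0.0, -1.887]
wrist_force: [-0.3, 0.1, -0.7]
width: 0.0378
gripper_force: 40.0
```

Call:
play_rows(
  series=[
    [[0, 0, 0, 0, 0, 0, 0.04], [0, 0, 0, 0, 0, 0, 0.06], [0, 0, 0, 0, 0, 0, 0.06], [0, 0, 0, 0, 0, 0, 0.06], [0, 0, 0, 0, 0, 0, 0.06], [0, 0, -0.005, 0, 0, 0, 0.06], [0, 0, -0.015, 0, 0, 0, 0.06], [0, 0, -0.03, 0, 0, 0, 0.06], [0, 0, -0.04, 0, -3, 0, 0.06], [0, 0, -0.045, 0, -8, 0, 0.06], [0, 0, -0.047, 0, -13, 0, 0.06], [0, 0, -0.047, 0, -15, 0, 0.06]],
  ],
)

```text
t: 9.67
eef_pos: [0.6067, -0.2859, 0.0565]
ee_rot: [-3.134, 0.266, -1.886]
wrist_force: [0.2, 0.5, -0.4]
width: 0.0598
gripper_force: 0.0
```

Run:
```python
from h import *
A=Ro.from_euler('y',-15,degrees=True).as_matrix()
o,p,P,R,k=wrist('w4'); 
pg=BP+[0,0,.0075]; d,r=delta(o,pg,RT@A); print(o['eef_pos'],o['width'],(d*1000).round(1),r.round(2))
L=(P-BP)@RT
m=(np.abs(L[...,1])<.03)&(L[...,2]<-.027)&(L[...,2]>-.037)&(np.abs(L[...,0])<.14)&(cv2.cvtColor(p,cv2.COLOR_BGR2HSV)[...,0]<32)
k_,l,s,c=cv2.connectedComponentsWithStats(m.astype('uint8'));i=1+np.argmax(s[1:,4]); q=L[l==i]
print(len(q),cv2.minAreaRect((q[:,:2]*1000).astype('float32')),np.percentile(q,[0,1,50,99,100],axis=0)*1000)
```

```text
[ 0.60666304 -0.28586509  0.05653198] 0.0597973473732489 [11.9  2.4 47.6] [-0.35  0.26  0.23]
15049 ((27.877269744873047, -0.0386505126953125), (167.7562713623047, 37.512874603271484), 0.3331022560596466) [[-5.58903948e+01 -1.92824124e+01 -3.48621386e+01]
 [-4.79696907e+01 -1.79500043e+01 -3.37419620e+01]
 [ 5.39279321e+01  7.78398470e-03 -3.22327908e+01]
 [ 1.10691878e+02  1.80013887e+01 -2.87428741e+01]
 [ 1.11836647e+02  1.90682629e+01 -2.70269481e+01]]
```

Call:
play_rows(
  series=[
    [[0.002, 0.001, 0.004, 0, 0, 0, 0.06], [0.004, 0.002, 0.012, 0, 0, 0.2, 0.06], [0.007, 0.0024, 0.022, 0, 0, 0.2, 0.06], [0.009, 0.0024, 0.032, -0.2, 0, 0.2, 0.06], [0.011, 0.0024, 0.04, -0.2, 0, 0.2, 0.06], [0.0125, 0.0024, 0.045, -0.2, 0, 0.2, 0.06], [0.013, 0.0024, 0.0475, -0.2, 0, 0.2, 0.06], [0.013, 0.0024, 0.0475, -0.2, 0, 0.2, 0.06], [0.013, 0.0024, 0.0475, -0.2, 0, 0.2, 0.045], [0.013, 0.0024, 0.0475, -0.2, 0, 0.2, 0.03], [0.013, 0.0024, 0.0475, -0.2, 0, 0.2, 0.02], [0.013, 0.0024, 0.0475, -0.2, 0, 0.2, 0.02]],
  ],
  grip_force=50,
)

```text
t: 10.72
eef_pos: [0.6035, -0.2844, 0.0051]
ee_rot: [3.141, 0.261, -1.89]
wrist_force: [1.4, -0.1, -0.3]
width: 0.0389
gripper_force: 0.2
```

Call:
play_rows(
  series=[
    [[0, 0, 0, 0, 0, 0, 0.02], [0, 0, 0, 0, 0, 0, 0.02], [0, 0, 0, 0, 0, 0, 0.02], [-0.001, 0, -0.004, 0, 0, 0, 0.02], [-0.003, 0, -0.012, 0, 0, 0, 0.02], [-0.007, 0, -0.025, 0, 0, 0, 0.02], [-0.012, 0, -0.045, 0, 0, 0, 0.02], [-0.019, 0, -0.07, 0, 0, 0, 0.02], [-0.025, 0, -0.095, 0, 0, 0, 0.02], [-0.031, 0, -0.115, 0, 0, 0, 0.02], [-0.035, 0, -0.13, 0, 0, 0, 0.02], [-0.036, 0, -0.135, 0, 0, 0, 0.02]],
  ],
)

```text
t: 11.72
eef_pos: [0.6046, -0.2851, 0.149]
ee_rot: [-3.138, 0.261, -1.889]
wrist_force: [0.3, -0.4, -0.8]
width: 0.0373
gripper_force: 50.0
```

```bash
cat >> h.py <<'E'
def held(o,p,P,R,be=-15):
    """batten in the tool frame un-tilted about the TCP: returns far-end x, y limits, top z and slopes"""
    A=Ro.from_euler('y',be,degrees=True).as_matrix(); L=(P-o['eef_pos'])@(R@A.T)
    m=(np.abs(L[...,1])<.024)&(L[...,2]>-.034)&(L[...,2]<-.016)&(L[...,0]>.035)&(L[...,0]<.14)&(cv2.cvtColor(p,cv2.COLOR_BGR2HSV)[...,0]<32)
    k_,l,s,c=cv2.connectedComponentsWithStats(m.astype('uint8'));i=1+np.argmax(s[1:,4]); q=L[l==i]*1000
    core=q[(np.abs(q[:,1])<12)&(q[:,0]<105)]; f=np.linalg.lstsq(np.c_[core,np.ones(len(core))][:,[0,1,3]],core[:,2],rcond=None)[0]
    print('n',len(q),'end',np.percentile(q[:,0],[99,99.8,100]).round(1),'rect',cv2.minAreaRect(q[:,:2].astype('float32')),'top z at 0',f[2].round(2),'slope deg along x,y',np.degrees(f[:2]).round(2))
E
python3 - <<'E'
from h import *
o,p,P,R,k=wrist('w5'); print(o['t'],o['eef_pos'],o['ee_rot'],o['width'],o['wrist_force'],o['q'].round(3)); held(o,p,P,R)
b=np.load('board.npz');m=np.array([.6093,.1423,.0842])
A=Ro.from_euler('y',-15,degrees=True).as_matrix()
pg,Rg=goal(m,b['n'],.10,.007); d,r=delta(o,pg,Rg@A); print((d*1000).round(1),r.round(2))
E
```

```text
11.7167 [ 0.60460746 -0.28510197  0.14899249] [-3.13754713  0.26052185 -1.8885334 ] 0.03734398046689513 [ 0.29266409 -0.43907321 -0.79570278] [-0.31   0.436  0.037 -0.282 -1.179  0.102]
n 17747 end [111.  111.2 111.4] rect ((73.20127868652344, 0.9563827514648438), (37.45000457763672, 76.36676788330078), 89.9272232055664) top z at 0 -27.24 slope deg along x,y [-0.02 -0.03]
[-369.9  179.2   72.4] [ 23.1   -9.46 -38.42]
```

Call:
play_rows(
  series=[
    [[-0.007, 0.004, 0.001, 0.5, -0.2, -0.8, 0.02], [-0.019, 0.009, 0.004, 1.2, -0.5, -1.9, 0.02], [-0.037, 0.018, 0.007, 2.3, -0.9, -3.8, 0.02], [-0.06, 0.029, 0.012, 3.7, -1.5, -6.1, 0.02], [-0.082, 0.04, 0.016, 5.1, -2.1, -8.5, 0.02], [-0.104, 0.05, 0.02, 6.5, -2.6, -10.8, 0.02], [-0.126, 0.061, 0.025, 7.9, -3.2, -13.1, 0.02], [-0.148, 0.072, 0.029, 9.2, -3.8, -15.4, 0.02], [-0.17, 0.082, 0.033, 10.6, -4.4, -17.7, 0.02], [-0.192, 0.093, 0.038, 12.0, -4.9, -20.0, 0.02], [-0.213, 0.103, 0.042, 13.3, -5.5, -22.1, 0.02], [-0.222, 0.108, 0.043, 13.9, -5.7, -23.1, 0.02]],
  ],
)

```text
t: 12.77
eef_pos: [0.5692, -0.0339, 0.1589]
ee_rot: [-2.78, 0.288, -1.458]
wrist_force: [-0.8, -0.3, -2.0]
width: 0.0372
gripper_force: 50.0
```

```bash
cat > g.py <<'E'
import sys
from h import *
from plant import sensors
b=np.load('board.npz');m=np.array([.6093,.1423,.0842]);A=Ro.from_euler('y',-15,degrees=True).as_matrix()
h,off,ox=[float(a)/1000 for a in sys.argv[1:4]]
o=sensors.get_obs(); pg,Rg=goal(m,b['n'],h,off,ox); d,r=delta(o,pg,Rg@A); print(o['t'],o['q'].round(3),'d',(d*1000).round(1),r.round(2),'n dir in tool',(Rg@A).T.dot(b['n']).round(3),o['wrist_force'].round(1))
E
python3 g.py 70 5.5 -1
```

```text
12.7667 [ 0.057  0.124 -0.39  -0.435 -0.745  0.278] d [-156.     3.5   61.1] [  9.49  -3.49 -15.4 ] n dir in tool [-0.259  0.    -0.966] [-0.8 -0.3 -2. ]
```

Call:
play_rows(
  series=[
    [[-0.007, 0, 0.002, 0.4, -0.2, -0.7, 0.02], [-0.02, 0, 0.006, 1.2, -0.4, -2.0, 0.02], [-0.039, 0.001, 0.012, 2.4, -0.9, -3.8, 0.02], [-0.059, 0.001, 0.02, 3.6, -1.3, -5.8, 0.02], [-0.079, 0.002, 0.029, 4.8, -1.8, -7.8, 0.02], [-0.098, 0.002, 0.037, 6.0, -2.2, -9.7, 0.02], [-0.117, 0.003, 0.045, 7.1, -2.6, -11.5, 0.02], [-0.133, 0.003, 0.052, 8.1, -3.0, -13.1, 0.02], [-0.145, 0.0035, 0.057, 8.8, -3.2, -14.3, 0.02], [-0.153, 0.0035, 0.06, 9.3, -3.4, -15.1, 0.02], [-0.156, 0.0035, 0.061, 9.5, -3.5, -15.4, 0.02], [-0.156, 0.0035, 0.061, 9.5, -3.5, -15.4, 0.02]],
  ],
)

```text
t: 13.77
eef_pos: [0.5714, 0.131, 0.1481]
ee_rot: [-2.544, 0.217, -1.185]
wrist_force: [0.5, -0.1, -1.1]
width: 0.0379
gripper_force: 50.0
```

```bash
python3 g.py 70 5.5 -1; python3 g.py 20 5.5 -1;  python3 - <<'E'
from h import *
o,p,P,R,k=wrist('w6'); held(o,p,P,R)
E
```

```text
13.7667 [ 0.412  0.067 -0.567 -0.478 -0.362  0.306] d [-2.9  2.1  0.4] [ 0.   -0.12 -0.06] n dir in tool [-0.259  0.    -0.966] [ 0.5 -0.1 -1.1]
13.7667 [ 0.412  0.067 -0.567 -0.478 -0.362  0.306] d [ 9.9  2.1 48.7] [ 0.   -0.12 -0.06] n dir in tool [-0.259  0.    -0.966] [ 0.5 -0.1 -1.1]
n 17747 end [110.6 110.8 110.9] rect ((72.98308563232422, 0.5154953002929688), (75.89944458007812, 37.55724334716797), 0.10690655559301376) top z at 0 -27.57 slope deg along x,y [ 0.01 -0.02]
```

Call:
play_rows(
  series=[
    [[-0.001, 0.001, 0.004, 0, 0, 0, 0.02], [0, 0.002, 0.012, 0, 0, 0, 0.02], [0.003, 0.002, 0.022, 0, -0.1, 0, 0.02], [0.006, 0.002, 0.033, 0, -0.1, 0, 0.02], [0.009, 0.002, 0.043, 0, -0.1, 0, 0.02], [0.011, 0.002, 0.051, 0, -0.1, 0, 0.02], [0.012, 0.002, 0.055, 0, -0.1, 0, 0.02], [0.012, 0.002, 0.056, 0, -0.1, 0, 0.02], [0.012, 0.002, 0.056, 0, -0.1, 0, 0.02]],
  ],
)

```text
t: 14.57
eef_pos: [0.5999, 0.1402, 0.0991]
ee_rot: [-2.544, 0.218, -1.186]
wrist_force: [-0.4, 0.9, -0.1]
width: 0.0375
gripper_force: 50.0
```

```bash
python3 g.py 12 5.5 -1; python3 g.py 0 5.5 -1
python3 - <<'E'
from plant import imaging
import cv2, numpy as np
p,d=imaging.camera('side'); np.savez('side1.npz',p=p,d=d)
cv2.imwrite('pics/s6.png',cv2.resize(p[200:350,150:300],None,fx=4,fy=4,interpolation=cv2.INTER_CUBIC))
E
```

```text
14.5667 [ 0.363  0.196 -0.502 -0.634 -0.329  0.502] d [-0.7  0.2  0.4] [-0.01 -0.06 -0.13] n dir in tool [-0.259  0.    -0.966] [-0.4  0.9 -0.1]
14.5667 [ 0.363  0.196 -0.502 -0.634 -0.329  0.502] d [ 2.4  0.2 12. ] [-0.01 -0.06 -0.13] n dir in tool [-0.259  0.    -0.966] [-0.4  0.9 -0.1]
```

View pics/s6.png

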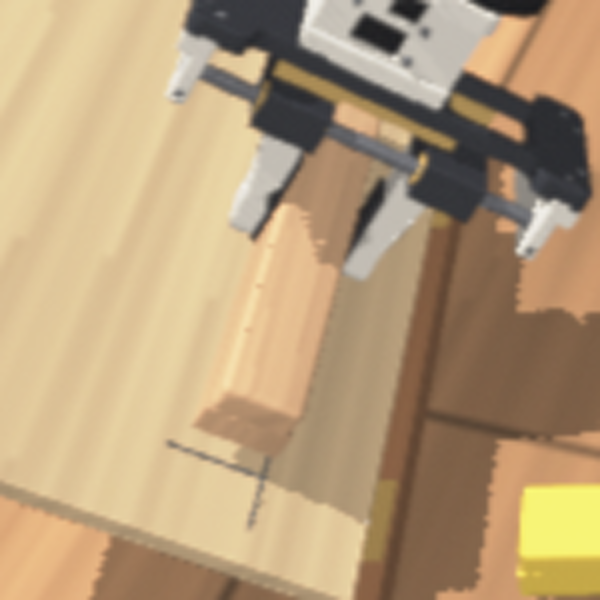

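Run:
```python
from h import *
z=np.load('side0.npz'); fx,fy,cx,cy=z['k'];T=z['T'];b=np.load('board.npz');c,n=b['c'],b['n'];m=np.array([.6093,.1423,.0842])
_,Rg=goal(m,n,0)
def hit(x,y,h):
    u=150+(x+.5)/4-.5;v=200+(y+.5)/4-.5
    d=T[:3,:3]@[(u-cx)/fx,(v-cy)/fy,1];o=T[:3,3]; w=o+d*((c+n*h-o)@n)/(d@n)-m
    return (w@Rg[:,0]*1000).round(1),(-w@Rg[:,1]*1000).round(1)
print('corner line/tick',hit(267,475,0),'tick end',hit(168,442,0))
for h in(.011,.0125): print(h,'batten bottom',hit(193,428,h),hit(282,457,h))
print('batten top',hit(230,390,.044),hit(305,418,.044))
```

```text
corner line/tick (np.float64(-109.0), np.float64(-20.2)) tick end (np.float64(-110.4), np.float64(24.2))
0.011 batten bottom (np.float64(-107.6), np.float64(18.4)) (np.float64(-105.7), np.float64(-21.5))
0.0125 batten bottom (np.float64(-108.6), np.float64(18.7)) (np.float64(-106.8), np.float64(-21.1))
batten top (np.float64(-107.7), np.float64(15.7)) (np.float64(-107.4), np.float64(-17.5))
```

The side view shows the ledge's left end near the tick corner (267,475), about 1.5–2 mm short of it and about 1 mm low. I'm correcting that while closing in.

Call:
play_rows(
  series=[
    [[-0.001, -0.0003, 0.001, 0, 0, 0, 0.02], [-0.001, -0.0005, 0.003, 0, 0, 0, 0.02], [-0.0005, -0.0006, 0.006, 0, 0, 0, 0.02], [0, -0.0006, 0.008, 0, 0, -0.1, 0.02], [0.0005, -0.0006, 0.01, 0, 0, -0.1, 0.02], [0.0006, -0.0006, 0.0105, 0, 0, -0.1, 0.02], [0.0006, -0.0006, 0.0105, 0, 0, -0.1, 0.02]],
  ],
)

```text
t: 15.2
eef_pos: [0.6054, 0.1441, 0.0912]
ee_rot: [-2.543, 0.217, -1.183]
wrist_force: [-0.2, -0.7, -1.4]
width: 0.0375
gripper_force: 50.0
```

```bash
python3 g.py 0 5.5 -2
```

```text
15.2 [ 0.361  0.217 -0.49  -0.656 -0.322  0.529] d [1.3 1.  1.9] [-0.04 -0.03  0.01] n dir in tool [-0.259  0.    -0.966] [-0.2 -0.7 -1.4]
```

Call:
play_rows(
  series=[
    [[0.0002, 0.0002, 0.0008, 0, 0, 0, 0.02], [0.0005, 0.0002, 0.0015, 0, 0, 0, 0.02], [0.0005, 0.0002, 0.0015, 0, 0, 0, 0.02]],
  ],
)

```text
t: 15.45
eef_pos: [0.606, 0.1442, 0.0899]
ee_rot: [-2.543, 0.217, -1.183]
wrist_force: [-0.7, -0.2, -0.5]
width: 0.0376
gripper_force: 50.0
```

```bash
python3 g.py 0 5.5 -2
python3 - <<'E'
from h import *
from plant import imaging
p,d=imaging.camera('side'); o,pw,P,R,k=wrist('w7'); held(o,pw,P,R)
a=cv2.resize(p[255:345,180:270],None,fx=6,fy=6,interpolation=cv2.INTER_CUBIC); np.savez('side2.npz',p=p)
# rectified strip near the -y end of the ledge
cv2.imwrite('pics/s7.png',a)
print('t',o['t'])
E
```

```text
15.45 [ 0.359  0.22  -0.488 -0.661 -0.321  0.536] d [0.8 0.9 0.6] [-0.05 -0.03  0.01] n dir in tool [-0.259  0.    -0.966] [-0.7 -0.2 -0.5]
n 17728 end [110.6 110.8 111. ] rect ((72.96699523925781, 0.5288314819335938), (75.9984359741211, 37.48074722290039), 0.32930126786231995) top z at 0 -27.55 slope deg along x,y [-0.01  0.02]
t 15.5
```

View pics/s7.png

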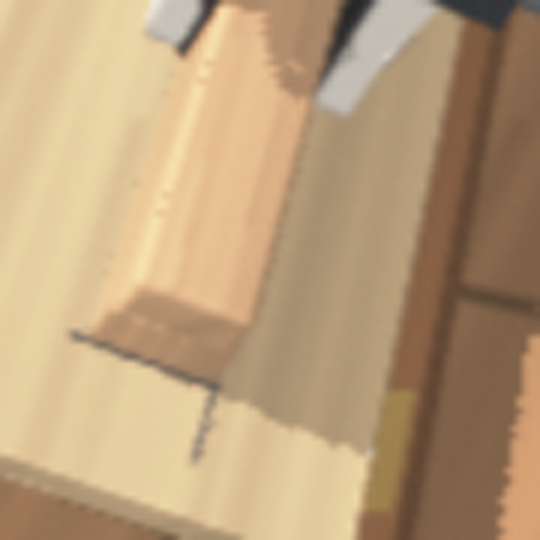

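The end now sits on the tick (75,335)–(217,386) and the lower edge is on the pencil line. I'm pressing in small steps.

Call:
play_rows(
  series=[
    [[0.0001, 0, 0.0005, 0, 0, 0, 0.02], [0.0002, 0, 0.001, 0, 0, 0, 0.02], [0.0002, 0, 0.001, 0, 0, 0, 0.02]],
  ],
  grip_force=58,
)

```text
t: 15.8
eef_pos: [0.6067, 0.1445, 0.0892]
ee_rot: [-2.543, 0.217, -1.183]
wrist_force: [-0.4, -0.1, -0.4]
width: 0.0379
gripper_force: 58.0
```

Call:
play_rows(
  series=[
    [[0.0001, 0, 0.0005, 0, 0, 0, 0.02], [0.0002, 0, 0.001, 0, 0, 0, 0.02], [0.0002, 0, 0.001, 0, 0, 0, 0.02]],
  ],
)

```text
t: 16.05
eef_pos: [0.6067, 0.1445, 0.0891]
ee_rot: [-2.542, 0.218, -1.183]
wrist_force: [-9.1, -3.0, 11.5]
width: 0.0376
gripper_force: 58.0
```

Call:
play_rows(
  series=[
    [[0.0001, 0, 0.0003, 0, 0, 0, 0.02], [0.0001, 0, 0.0003, 0, 0, 0, 0.02], [0.0001, 0, 0.0003, 0, 0, 0, 0.02], [0.0001, 0, 0.0003, 0, 0, 0, 0.02], [0.0001, 0, 0.0003, 0, 0, 0, 0.02], [0.0001, 0, 0.0003, 0, 0, 0, 0.02]],
  ],
)

```text
t: 16.55
eef_pos: [0.6067, 0.1445, 0.0891]
ee_rot: [-2.542, 0.218, -1.183]
wrist_force: [-10.9, -3.8, 14.1]
width: 0.0376
gripper_force: 58.0
```

```bash
python3 g.py 0 5.5 -2
python3 - <<'E'
from h import *
from plant import imaging
p,d=imaging.camera('side'); o,pw,P,R,k=wrist('w8'); held(o,pw,P,R)
# ledge top vs board normal, from the wrist depth
b=np.load('board.npz');m=np.array([.6093,.1423,.0842]);_,Rg=goal(m,b['n'],0); L=(P-m)@Rg*1000
s=(np.abs(L[...,1])<12)&(L[...,0]>40)&(L[...,0]<105)&(L[...,2]<-25)&(L[...,2]>-40)
f=lambda q:np.linalg.lstsq(np.c_[q[:,:2],np.ones(len(q))],q[:,2],rcond=None)[0]
g=(L[...,0]>-20)&(L[...,0]<140)&(np.abs(L[...,1])>25)&(L[...,1]>-120)&(L[...,1]<60)&(np.abs(L[...,2])<4)
ft,fb=f(L[s]),f(L[g]); print('top',ft,'board',fb,'tilt deg',np.degrees(ft-fb)[:2],'height',fb[2]-ft[2]+(fb-ft)[0]*70)
cv2.imwrite('pics/s8.png',cv2.resize(p[180:345,170:290],None,fx=4,fy=3.6,interpolation=cv2.INTER_CUBIC))
E
```

```text
16.55 [ 0.357  0.223 -0.486 -0.667 -0.322  0.543] d [ 0.7  1.  -0.5] [-0.09  0.01  0.04] n dir in tool [-0.259  0.    -0.966] [-10.9  -3.8  14.1]
n 17792 end [110.6 110.8 111. ] rect ((72.98240661621094, 0.62847900390625), (76.00080108642578, 37.45703887939453), 0.20125626027584076) top z at 0 -27.59 slope deg along x,y [-0.1  -0.13]
top [-7.59550826e-04 -6.19795919e-04 -3.28596342e+01] board [-1.57882173e-03 -5.37644237e-04 -8.22041700e-01] tilt deg [ 0.04694077 -0.00470694] height 31.98024353324341
```

View pics/s8.png

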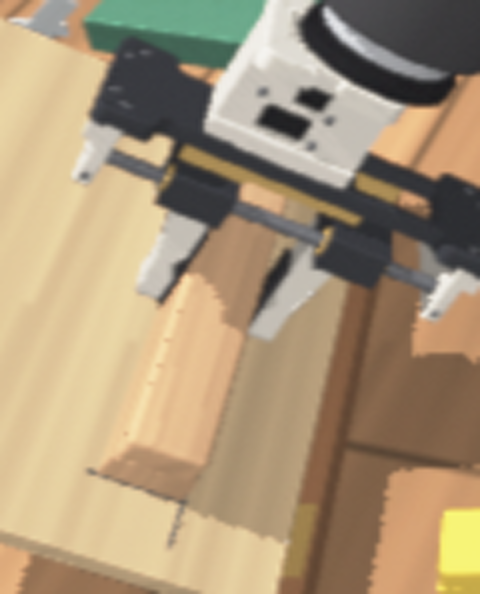

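Flush: the tilt is under 0.05°, the top is 32.0 mm off the face, and the press is about 18 N. Before handing in, I'll check numerically how the far end sits against its tick.

Run:
```python
from h import *
o,p,P,R,k=wrist('w9'); fx,fy,cx,cy,T=k
b=np.load('board.npz');m=np.array([.6093,.1423,.0842]);n=b['n'];_,Rg=goal(m,n,0)
zs=np.load('side0.npz'); sk=zs['k'];Ts=zs['T']
from plant import imaging
ps,_=imaging.camera('side')
def samp(tx,sx,h,cam):
    X=m-n*.0008*(cam=='w')+n*h+tx[...,None]*Rg[:,0]-sx[...,None]*Rg[:,1]
    Tc=T if cam=='w' else Ts; C=(X-Tc[:3,3])@Tc[:3,:3]
    if cam=='w':
        rr=np.hypot(C[...,0],C[...,1]);th=np.arctan2(rr,C[...,2]);u=cx+fx*th*C[...,0]/rr;v=cy+fy*th*C[...,1]/rr
    else: u=sk[0]*C[...,0]/C[...,2]+sk[2];v=sk[1]*C[...,1]/C[...,2]+sk[3]
    return cv2.cvtColor(cv2.remap(p if cam=='w' else ps,u.astype('float32'),v.astype('float32'),cv2.INTER_LINEAR),cv2.COLOR_BGR2GRAY).astype(float)
for cam,sg in(('w',1),('s',-1)):
    t=np.arange(98,126)/1000*sg
    for nm,sx,h in(('tick stub',np.arange(20.5,23.6,.5)/1000,0),('mid',np.arange(-10,11)/1000,0),('top mid',np.arange(-10,11)/1000,.032)):
        a,c=np.meshgrid(t,sx); print(cam,nm,samp(a,c,h,cam).mean(0).round().astype(int).tolist())
    s=np.arange(-28,-10)/1000; a,c=np.meshgrid(s,np.arange(112,118)/1000*sg); print(cam,'line ext (-28..-11)',samp(c,a,0,cam).mean(0).round().astype(int).tolist())
```

```text
w tick stub [158, 159, 157, 153, 150, 145, 142, 148, 149, 130, 91, 115, 150, 152, 152, 152, 152, 152, 152, 152, 152, 152, 152, 151, 151, 152, 151, 151]
w mid [140, 139, 136, 132, 128, 122, 111, 99, 105, 109, 91, 115, 150, 152, 152, 153, 152, 152, 152, 152, 152, 153, 153, 152, 152, 153, 153, 152]
w top mid [141, 141, 141, 141, 141, 141, 140, 134, 129, 119, 101, 107, 100, 99, 149, 152, 152, 152, 152, 152, 152, 152, 152, 152, 152, 152, 152, 152]
w line ext (-28..-11) [152, 151, 150, 149, 148, 142, 142, 139, 96, 99, 140, 147, 146, 147, 147, 147, 147, 148]
s tick stub [201, 201, 201, 201, 201, 201, 200, 200, 199, 197, 189, 172, 152, 142, 158, 183, 195, 198, 199, 199, 199, 199, 199, 199, 199, 199, 199, 198]
s mid [145, 148, 149, 149, 149, 148, 148, 148, 147, 147, 146, 141, 135, 137, 155, 181, 198, 205, 207, 208, 208, 208, 208, 208, 208, 208, 208, 208]
s top mid [195, 195, 195, 195, 195, 195, 195, 195, 195, 196, 196, 194, 190, 181, 169, 157, 150, 147, 145, 144, 143, 143, 142, 143, 144, 143, 143, 143]
s line ext (-28..-11) [177, 181, 182, 183, 182, 182, 179, 172, 155, 142, 152, 170, 185, 193, 194, 192, 185, 182]
```

```bash
python3 -c "
from plant import sensors,job_done
o=sensors.get_obs();print(o['t'],o['wrist_force'],o['gripper_force']);print(job_done())"
```

```text
16.75 [-11.41604716  -3.60683178  14.20219043] 58.00130903720856
the job is handed in; nothing more can be done
None
```

I handed the job in at 16.75 s with the longer batten still gripped and pressed flat on the slope at about 18 N, its ends at the two ticks and its lower edge on the pencil line to within about 1 mm; I had to set it back down once and regrip it tilted.

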